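# Stow the pulley in the gear locker

## Task

The glass jar is in the way of the gear locker's door: with the door still shut, stand the jar upright on the round cork mat. Then pull the door wide open through its roller catch, lay the pulley flat in the tray on the inside of the door and push the door until it snaps fully shut. The door must not touch the jar, the jar must not tip over, and the headlamp, the ice screw and the tall flask stay where they are.

Things in the scene. Friction and masses are not known exactly. Their poses are not given: they have to be found in the camera images.
- locker: Small wooden gear locker fixed to the bench, 180 deep (x) x 260 wide (y) x 200 mm high, with a green door over its front (-x) face. Origin: centre of its underside on the bench; +x points from the door into the locker, +y to its hinge side.
- door (a joint): Door angle: 0 shut, grows as it swings out to -x, clockwise from above, to 1.9 rad; stays where left. Hinge upright on the locker's +y side. Door 250 wide, 12 thick, top edge 198 mm above the bench. Sprung roller catch at the free edge's top: its peak is 0.04 rad open, it lets go beyond 0.08; about 8 N at the handle to pull out or push in; below 0.03 it draws the door to 0 by itself.
- hinge (a point): Point on the door's hinge axis, 100 mm above the bench. Axes turn with the door: -y runs along the door to the free edge, +x is the inner side. In the locker's frame it lies 96 mm to -x (before it) and 125 mm to +y of the locker's origin.
- handle (a point): Middle of the steel bar handle on the door's outer face, 176 mm above the bench. Round bar 12 mm thick, 90 mm long, level and parallel to the door, axis 45 mm out (-x) from the door's mid-plane (33 mm free gap to the face), a post at each end, 180 mm from the hinge along the door. Axes as the door: -y to the free edge, +x inward.
- tray (a point): Middle of the inner floor of the aluminium tray on the door's inner face, 125 mm above the bench, 105 mm from the hinge along the door, 57.5 mm to +x of its mid-plane. Inside 140 mm along the door (y) x 95 mm (x); walls on three sides 18 mm high, 4 thick, the fourth side is the door, which rises 73 mm above the tray floor. Open above when the door is open. Axes as the door.
- jar_center (a point): Centre of the empty glass jar with steel twist cap: round, 56 mm diameter, 95 mm high, standing on its base; point half-way up.
- mat: Round cork mat fixed to the bench, 120 mm diameter, 4 mm thick; origin: centre of its underside.
- pulley_center (a point): Centre of the silver aluminium pulley lying flat: rounded oblong 80 mm long (x) x 44 mm wide (y) x 26 mm thick (z), z up; point half-way up.
- headlamp: Black plastic headlamp, about 50 x 76 x 38 mm high, loose on the bench; origin: centre of its underside. To be left alone.
- ice_screw: Titanium ice screw lying on the bench, 150 mm long along x, up to 34 mm wide and 24 mm high; origin: middle of its underside. To be left alone.
- flask: Tall red steel flask with black cap, 66 mm diameter, 230 mm high, loose, standing upright on the bench; origin: centre of its underside. To be left alone.

How it is judged (in metres and radians):
On the way, in this order (a step that is already met when the one before it is completed fails the run):
1. the jar stands released and upright on the cork mat while the door is still shut (horizontal distance between jar_center and mat below 0.04 m and angle between jar_center's own z axis and vertical below 0.1 rad and height (world z) of jar_center below 0.056 m and contact force between the fingers and jar below 0.1 N and value of joint door below 0.03 rad), for 0.2 s.
2. the door has been pulled wide open (at least 1 rad) (value of joint door above 1 rad), for 0.1 s.
3. the pulley lies flat and released in the tray of the open door (x of pulley_center in the frame of tray between -0.045 and 0.045 m and y of pulley_center in the frame of tray between -0.06 and 0.06 m and z of pulley_center in the frame of tray between 0.005 and 0.02 m and angle between pulley_center's own z axis and vertical below 0.15 rad and contact force between the fingers and pulley below 0.1 N and value of joint door above 0.6 rad), for 0.2 s.
At the end, for the whole second after the job is handed in: Door snapped shut (within 0.02 rad); pulley flat (0.15 rad) and still on the tray floor; jar upright (0.1 rad) on the mat, within 40 mm of its middle; headlamp, ice screw and flask (upright, 0.1 rad) within 30 mm of where they were (value of joint door below 0.02 rad and x of pulley_center in the frame of tray between -0.045 and 0.045 m and y of pulley_center in the frame of tray between -0.06 and 0.06 m and z of pulley_center in the frame of tray between 0.005 and 0.02 m and angle between pulley_center's own z axis and vertical below 0.15 rad and linear speed of pulley below 0.02 m/s and horizontal distance between jar_center and mat below 0.04 m and angle between each of jar_center, flask's own z axis and vertical below 0.1 rad and height (world z) of jar_center below 0.056 m and distance of each of headlamp, ice_screw, flask from where it was at the start of the episode below 0.03 m); the robot touches nothing.
It fails at once if the door (or the locker) touches the jar (contact force between locker and jar above 0.5 N).
It fails at once if the jar is tipped (angle between jar_center's own z axis and vertical above 0.5 rad).
It fails at once if the headlamp is displaced by more than 30 mm (distance of headlamp from where it was at the start of the episode above 0.03 m).
It fails at once if the ice screw is displaced by more than 30 mm (distance of ice_screw from where it was at the start of the episode above 0.03 m).
It fails at once if the flask is displaced by more than 30 mm or tipped (distance of flask from where it was at the start of the episode above 0.03 m or angle between flask's own z axis and vertical above 0.3 rad).
It also fails if it takes over 72 s, if anything falls off the work surface, if the arm or the gripper's body presses on something with over 40 N, if the wrist force passes 120 N, or if a joint passes its speed limit or range.

## Robot

A 6-joint arm with a two-finger parallel gripper is mounted at the origin on the work surface. World frame = base frame: x ahead of the robot, y to its left, z up, the work surface at z = 0. Lengths are in mm, angles in degrees, forces in N, time in s.
With the tool pointing down it reaches from about 350 to 975 mm from the base axis. Payload 4.9 kg.
Tool frame: the origin (TCP) lies midway between the tips of the shut fingers; the grasp point (between the pads) lies 19 mm behind it; z points along the fingers, y is the line along which they close (so a half turn about z gives the same grasp; the last joint's range is limited). The gripper opens to 85 mm and grips with 20 to 120 N. Pads are 22 mm wide; open, the fingers measure 114 mm over their backs; the gripper's body (76 mm by 85 mm) begins 54 mm behind the grasp point. The pads swing forward as they close: fully open they stand 13 mm farther back than shut.
Start: joints at [-78.323, 3.019, 92.412, -0, 84.569, -6.818], TCP at [198.259, -592.701, 231.304] pointing down, gripper open.
Joint ranges: [-172.51, 172.51], [-57.92, 126.97], [3.15, 148.05], [-58.71, 238.71], [5.1, 150.11], [-179.66, 179.66]. Speed limits (degrees/s): [147.25, 147.25, 180, 180, 180, 180].

## Interface

Orientations are given as a 3x3 rotation matrix whose columns are the frame's x, y, z axes.
In Python, from bench import env, capture, recognise gives the robot as it stands.
- The arm moves only by the shell command python3 -m crank 'ROWS' [FORCE]. ROWS is JSON, a list of rows, each an object with "slide": the shift along the tool's x, y, z in mm, a list of three; "rotation": the turn, a rotation vector about the tool's x, y, z in degrees, a list of three; "gripper": the finger opening in mm, from 0 to 85.4. A call has 1 to 5 rows; each row shifts and turns the commanded pose from where the row before left it, along the tool's axes as they then stand; what a row does not reach is not made up. A row lasts 1/12 s, in which the tool goes at most 41.7 mm and 7.16 degrees, less where a joint would pass 70% of its speed; a pose out of reach is approached as far as the arm can. A call with a gripper value outside its range is refused whole. The fingers move at their own pace and stop on an object; FORCE is the grip in N (left out, the last holds). Time passes only in rows, so rows that do not move let the fingers close. It gives the time, the measured TCP pose, the force, the opening and the grip force at its end, in the units of the state.
- env.state(): the state, without advancing time (a new reading comes with each control period).
- capture(name): name is "side" or "top"; returns a dict with "img" (420x560x3 uint8, red, green, blue), "camera_matrix" (3x3 intrinsics, pixels), "k1" (the pictures are not rectified: a ray, as slopes to the right and down, at radius r is drawn at 1 + k1 r^2 times it, then the intrinsics apply), "view" (4x4, takes a point from world to camera coordinates). Camera axes: x right, y down, z forward; pixel columns grow to the right and rows downward; lengths in mm; the calibration is good to about 2 mm. A picture is of the moment at which its call begins. There is no depth.
- env.sign_off(): hands the job in; it is judged then, once.
Trained networks look in a picture, given as the dict that the camera call returned (one of the last four; its "shot" number tells which), for a name from the list of things; names that differ only in an ending like _2 or _b are one class to them, and where a whole thing is asked for, a point or a joint stands for the part that bears it (a point fixed in the world has none). Each returns a list of dicts, best first, with "confidence" (0 to 1); they miss things now and then, are a little off and sometimes report something else, mostly with a low value. They report only what shows in the picture. A call takes as long as a camera call.
- recognise(name, picture): "position" ([x, y, z] in mm, in world coordinates, good to about 4 mm: the middle of the surface that is visible of it).
The state is a dict: "clock": time; "joint_positions": joint angles; "dq": joint speeds; "joint_efforts": joint torques, N m; "tool_pos": TCP position; "orientation": TCP orientation; "ft_force": force on the tool from outside, world axes, zero at the start; "wrist_torque": the same for the moment, N m; "finger_gap": finger opening in mm; "gripper_force": force on a finger pad.
Only numpy, scipy, OpenCV 4.12 (cv2) and the standard library are available. Lean on these libraries where they do the work, as an engineer would, in place of code of your own. Each camera call takes 0.05 s, during which the arm holds its last target. There are 200 camera calls.

## Working session

There is one attempt and no reset: what is moved stays moved. The work goes in short steps, Python scripts to look and compute and a shell command to move; the robot and the scene stay as the last step left them, time stands still between calls to the robot, and variables do not carry over. Pictures are saved under pics/ and viewed, at most 12 in all, crops included, and the job is handed in when it is done.

```bash
ls; mkdir -p pics; cat > h.py <<'E'
from bench import env, capture, recognise
import numpy as np, cv2
def proj(c,P):
    P=np.atleast_2d(P); V=np.array(c['view']); p=(V[:3,:3]@P.T).T+V[:3,3]
    s=p[:,:2]/p[:,2:]; s=s*(1+c['k1']*(s**2).sum(1,keepdims=True)); K=np.array(c['camera_matrix'])
    return s*[K[0,0],K[1,1]]+K[:2,2]
def ray(c,uv):
    K=np.array(c['camera_matrix']); d=(np.array(uv,float)-K[:2,2])/[K[0,0],K[1,1]]; s=d.copy()
    for _ in range(20): s=d/(1+c['k1']*(s@s))
    V=np.array(c['view']); R=V[:3,:3]; return -R.T@V[:3,3], R.T@np.r_[s,1]
def onz(c,uv,z):
    o,d=ray(c,uv); return o+d*(z-o[2])/d[2]
def save(c,n,s=1): cv2.imwrite('pics/'+n+'.png',cv2.resize(c['img'][:,:,::-1],None,fx=s,fy=s))
E
python3 - <<'E'
from h import *
s=env.state(); print({k:np.round(v,2).tolist() for k,v in s.items()})
for n in('side','top'):
    c=capture(n); save(c,n+'0',1.4)
    V=np.array(c['view']); print(n,'cam at',(-V[:3,:3].T@V[:3,3]).round(0))
    for t in 'locker door handle tray jar_center mat pulley_center headlamp ice_screw flask'.split():
        for r in recognise(t,c)[:2]:
            print(n,t,round(r['confidence'],2),np.round(r['position'],0),proj(c,r['position']).round(0)*1.4)
E
```

```text
pics
{'clock': 0.0, 'joint_positions': [-78.33, 3.06, 92.49, 0.0, 84.57, -6.82], 'dq': [0.02, 0.09, 0.02, -0.09, 0.01, 0.04], 'joint_efforts': [-0.0, -39.37, -37.02, -0.0, 0.01, 0.0], 'tool_pos': [198.12, -592.1, 230.04], 'orientation': [[0.95, 0.32, -0.0], [0.32, -0.95, 0.0], [0.0, -0.0, -1.0]], 'ft_force': [-0.36, -0.08, 0.06], 'wrist_torque': [-0.01, 0.07, -0.0], 'gripper_force': 0.0, 'finger_gap': 85.35}
side cam at [232. 693. 872.]
side locker 0.81 [713.  64. 192.] [[316.4 261.8]]
side door 0.72 [643.  12. 133.] [[372.4 282.8]]
side handle 0.66 [645.  12. 136.] [[371.  281.4]]
side tray 0.81 [642.  14. 132.] [[372.4 284.2]]
side jar_center 0.94 [544.  27.  71.] [[422.8 334.6]]
side mat 0.72 [ 574. -328.    4.] [[483.  239.4]]
side pulley_center 0.95 [ 456. -232.   22.] [[522.2 277.2]]
side pulley_center 0.64 [545.  30.  67.] [[420.  337.4]]
side headlamp 0.95 [427. 317.  34.] [[404.6 520.8]]
side ice_screw 0.69 [613. 382.  17.] [[267.4 508.2]]
side ice_screw 0.45 [646.  12. 134.] [[371.  281.4]]
side flask 0.72 [594. 258. 149.] [[316.4 393.4]]
top cam at [ 422.   13. 1432.]
top locker 0.75 [729.   4. 199.] [[396.2 218.4]]
top door 0.58 [644. -20. 176.] [[410.2 264.6]]
top handle 0.9 [647. -16. 179.] [[407.4 263.2]]
top tray 0.76 [647. -19. 181.] [[408.8 263.2]]
top jar_center 0.66 [548.  13.  92.] [[392.  320.6]]
top jar_center 0.5 [ 579. -334.   10.] [[558.6 309.4]]
top mat 0.69 [ 581. -332.    9.] [[557.2 308. ]]
top pulley_center 0.6 [ 578. -335.    6.] [[557.2 309.4]]
top headlamp 0.75 [430. 308.  39.] [[246.4 382.2]]
top ice_screw 0.87 [620. 380.  20.] [[217.  291.2]]
top flask 0.96 [596. 222. 183.] [[278.6 291.2]]
```

View pics/side0.png

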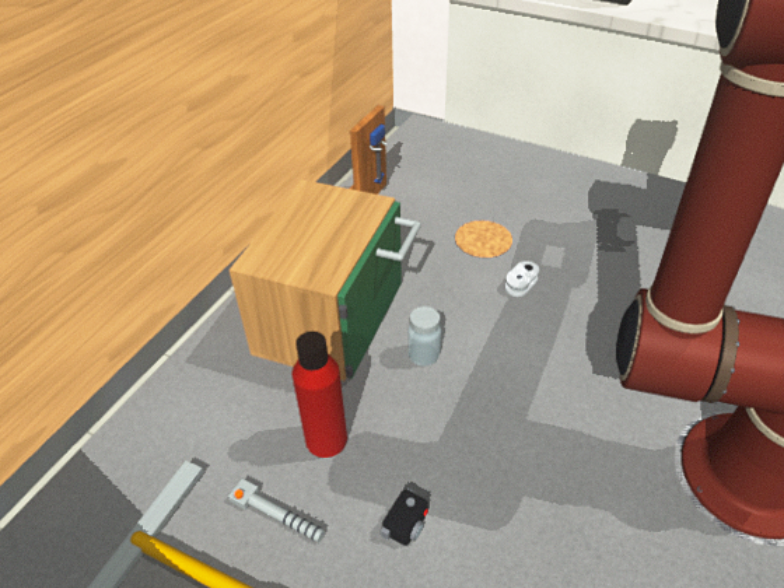

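View pics/top0.png

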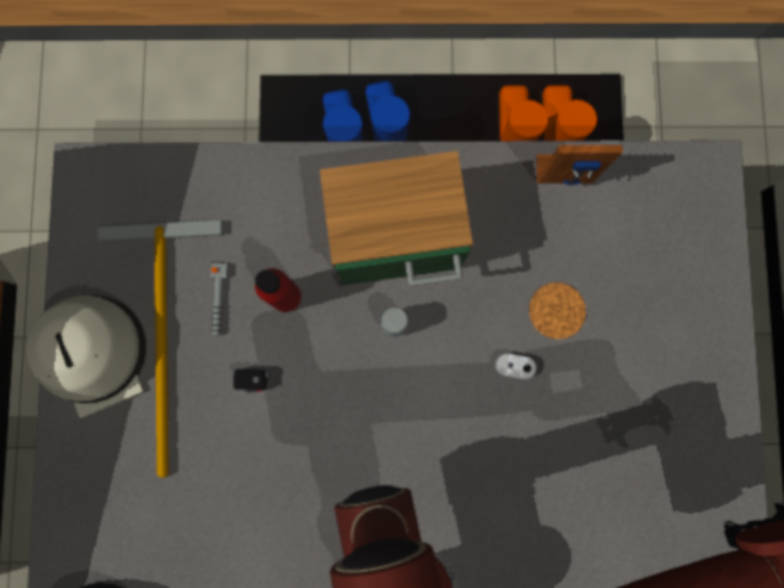

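The pictures (scale 1.4) show:
- **Locker:** its top corners in the top view are near (320,169), (459,152), (471,246) and (332,263). The handle bar runs about (408,282)–(460,278).
- **Jar:** cap at (394,320).
- **Mat:** (557,309). The top-view hits for "pulley" and "jar" here are false.
- **Pulley:** (516,366), long axis roughly along world y.
- **Flask:** left of the hinge.

Next I fit the poses from both views.

```bash
cat > fit.py <<'E'
from h import *
from scipy.optimize import least_squares
t=capture('top'); s=capture('side'); k=1/1.4
T={'A':(320,169),'B':(459,152),'C':(471,246),'D':(332,263)}
S={'A':(234,271),'B':(319,181),'C':(400,202),'D':(340,296)}
L={'A':(90,130,200),'B':(90,-130,200),'C':(-90,-130,200),'D':(-90,130,200)}
def pose(p,P):
    c,q=np.cos(p[2]),np.sin(p[2]); P=np.atleast_2d(P).astype(float)
    return np.c_[p[0]+c*P[:,0]-q*P[:,1],p[1]+q*P[:,0]+c*P[:,1],P[:,2]]
def res(p): 
    W=pose(p,[L[i] for i in 'ABCD'])
    return np.r_[(proj(t,W)-k*np.array([T[i] for i in 'ABCD'])).ravel(),(proj(s,W)-k*np.array([S[i] for i in 'ABCD'])).ravel()]
f=least_squares(res,[740,5,0],loss='soft_l1',x_scale=[10,10,.1]); p=f.x
print('locker',p[:2].round(1),np.degrees(p[2]).round(2),'res',res(p).round(1))
print('hinge',pose(p,[-96,125,100]).round(0),'handle',pose(p,[-141,-55,176]).round(0))
def tri(a,b):
    A=[];y=[]
    for c,uv in((t,a),(s,b)):
        o,d=ray(c,np.array(uv)*k); d/=np.linalg.norm(d); M=np.eye(3)-np.outer(d,d); A.append(M); y.append(M@o)
    X=np.linalg.lstsq(np.vstack(A),np.hstack(y),rcond=None)[0]; return X.round(1)
print('jarcap',tri((394,320),(425,316)),'mat',tri((557,310),(484,238)))
print('handle bar mid',tri((434,279.5),(410,223)))
print('flask cap',tri((268,281),(312,339)),'pulley',tri((516,366),(522,278)))
im=t['img'].copy()
# pulley silhouette in top
g=t['img'].astype(int); m=(g.min(2)>140).astype(np.uint8); m[:245]=0;m[280:]=0;m[:,:345]=0;m[:,395:]=0
n,lab,st,ce=cv2.connectedComponentsWithStats(m); i=1+st[1:,4].argmax()
r=cv2.minAreaRect(np.argwhere(lab==i)[:,::-1].astype(np.float32)); b=cv2.boxPoints(r)
W=np.array([onz(t,q,18) for q in b]);print('pulley box',W.round(0).tolist(),W.mean(0).round(1))
e=[W[1]-W[0],W[2]-W[1]]; e=max(e,key=np.linalg.norm); print('long axis',np.degrees(np.arctan2(e[1],e[0])).round(1),[np.linalg.norm(W[i+1]-W[i]).round(0) for i in(0,1)])
for c in(t,s): 
    print('jar', proj(c,[547,15,95]).round(0)*1.4)
hs=[proj(c,pose(p,[[-141,-10,176],[-141,-100,176],[-102,-125,198],[-102,125,198],[-90,-130,200],[-90,130,200]])) for c in (t,s)]
out=[]
for c,h in zip((t,s),hs):
    a=cv2.resize(c['img'][:,:,::-1],None,fx=3,fy=3)
    for q in h: cv2.circle(a,tuple((q*3+1).astype(int)),3,(255,0,255),1)
    u,v=(h.mean(0)*3).astype(int); out.append(a[v-200:v+250,max(u-200,0):max(u-200,0)+400])
cv2.imwrite('pics/fit.png',np.hstack(out))
E
python3 fit.py
```

```text
locker [742.4   5.1] 7.17 res [ 0.4  2.7 -0.2  2.4  1.2  2.3 -0.   3.1 -1.6 -1.1 -9.4 -1.2 -0.7 -2.5
 -1.6  0.5]
hinge [[632. 117. 100.]] handle [[609. -67. 176.]]
jarcap [548.5   9.3  96.3] mat [ 576.4 -334.6    1.5]
handle bar mid [611.  -62.3 217.1]
flask cap [607.1 233.4 231.4] pulley [ 459.9 -242.9   11. ]
pulley box [[449.0, -198.0, 18.0], [490.0, -207.0, 18.0], [477.0, -268.0, 18.0], [437.0, -258.0, 18.0]] [ 463.3 -232.6   18. ]
long axis -101.6 [np.float64(42.0), np.float64(62.0)]
jar [[390.6 322. ]]
jar [[424.2 319.2]]
```

View pics/fit.png

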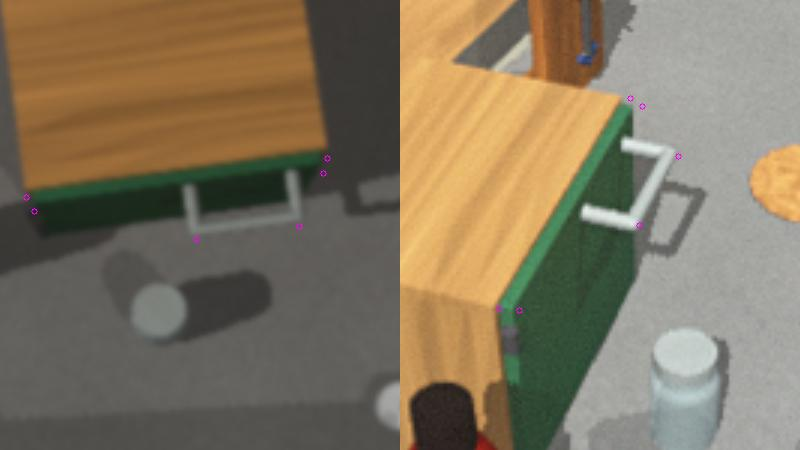

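The overlay sits a few pixels to -x: markers are about 2.5 px low in the top view and 3 px right in the side view. The side-view corner B is what pulls it off, so I refit without that corner.

```bash
sed -i "s/^    return np.r_\[(proj(t,W)/    return np.r_[(proj(t,W)/; s/(proj(s,W)-k\*np.array(\[S\[i\] for i in 'ABCD'\])).ravel()\]/(proj(s,W)-k*np.array([S[i] for i in 'ABCD']))[[0,2,3]].ravel()]/" fit.py
sed -i "s/^print('handle bar mid'.*/print('bar ends',tri((411,281.5),(375,254.5)),tri((459.5,276.5),(417,222)))/; s/\[-141,-10,176\]/[-141,-10,182]/; s/\[-141,-100,176\]/[-141,-100,182]/" fit.py
python3 fit.py | head -6
python3 - <<'E'
from h import *
s=env.state(); R=np.array(s['orientation']);p=np.array(s['tool_pos']); print(R.round(3).tolist(),p)
E
```

```text
locker [745.    5.2] 7.56 res [ 0.2  2.1 -0.5  1.2  1.3  0.9  0.2  2.4 -2.3 -1.1 -1.9 -3.  -2.1  0.1]
hinge [[633. 116. 100.]] handle [[612. -68. 176.]]
jarcap [548.5   9.3  96.3] mat [ 576.4 -334.6    1.5]
bar ends [630.5 -14.6 176.2] [ 622.2 -111.8  181. ]
flask cap [607.1 233.4 231.4] pulley [ 459.9 -242.9   11. ]
pulley box [[449.0, -198.0, 18.0], [490.0, -207.0, 18.0], [477.0, -268.0, 18.0], [437.0, -258.0, 18.0]] [ 463.3 -232.6   18. ]
[[0.948, 0.317, -0.0], [0.317, -0.948, -0.0], [-0.0, 0.0, -1.0]] [ 198.25067914 -592.71820025  231.31039901]
```

View pics/fit.png

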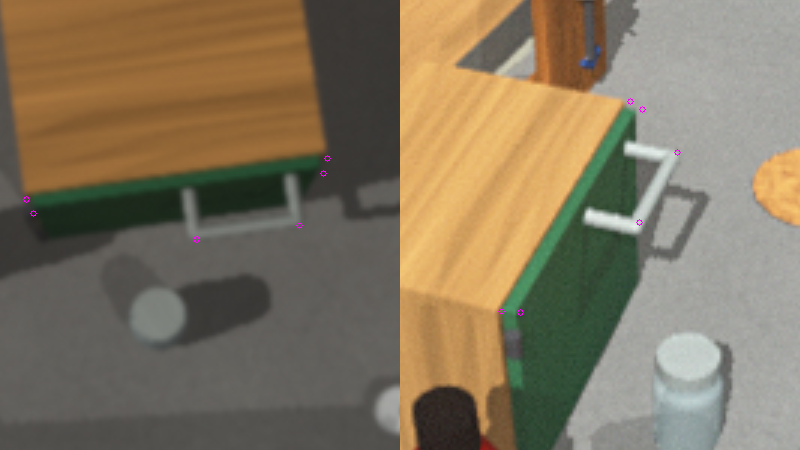

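The jar is at about (548, 10), the mat at (577, -333). I fly to above the jar and align the yaw with the door.

```bash
R='{"slide":[26.2,-23,0],"rotation":[0,0,0],"gripper":85}'; 
python3 -m crank '[{"slide":[26.2,-23,0],"rotation":[0,0,0],"gripper":85},{"slide":[26.2,-23,0],"rotation":[0,0,0],"gripper":85},{"slide":[26.2,-23,0],"rotation":[0,0,0],"gripper":85},{"slide":[26.2,-23,0],"rotation":[0,0,0],"gripper":85},{"slide":[26.2,-23,0],"rotation":[0,0,0],"gripper":85}]'
python3 -m crank '[{"slide":[26.2,-23,0],"rotation":[0,0,0],"gripper":85},{"slide":[26.2,-23,0],"rotation":[0,0,0],"gripper":85},{"slide":[26.2,-23,0],"rotation":[0,0,0],"gripper":85},{"slide":[26.2,-23,0],"rotation":[0,0,0],"gripper":85},{"slide":[26.2,-23,0],"rotation":[0,0,0],"gripper":85}]'
python3 -m crank '[{"slide":[26.2,-23,0],"rotation":[0,0,0],"gripper":85},{"slide":[26.2,-23,0],"rotation":[0,0,0],"gripper":85},{"slide":[26.2,-23,0],"rotation":[0,0,0],"gripper":85},{"slide":[26.2,-23,0],"rotation":[0,0,0],"gripper":85},{"slide":[26.2,-23,0],"rotation":[0,0,0],"gripper":85}]'
python3 -m crank '[{"slide":[26.2,-23,0],"rotation":[0,0,0],"gripper":85},{"slide":[26.2,-23,0],"rotation":[0,0,0],"gripper":85},{"slide":[26.2,-23,0],"rotation":[0,0,0],"gripper":85},{"slide":[26.2,-23,0],"rotation":[0,0,0],"gripper":85},{"slide":[26.2,-23,0],"rotation":[0,0,0],"gripper":85}]'
python3 -m crank '[{"slide":[0,0,0],"rotation":[0,0,5.5],"gripper":85},{"slide":[0,0,0],"rotation":[0,0,5.5],"gripper":85},{"slide":[0,0,0],"rotation":[0,0,0],"gripper":85},{"slide":[0,0,0],"rotation":[0,0,0],"gripper":85}]'
cat > look.py <<'E'
import sys
from h import *
out=[]
for n in('side','top'):
    c=capture(n); out.append(c['img'][:,:,::-1])
    for t in sys.argv[2:]:
        for r in recognise(t,c)[:1]: print(n,t,round(r['confidence'],2),np.round(r['position'],0))
im=np.hstack(out); cv2.imwrite('pics/'+sys.argv[1]+'.png',cv2.resize(im,(800,300),interpolation=cv2.INTER_AREA))
E
python3 look.py v1 jar_center
```

```text
clock: 1.72
tool_pos: [286.5, -440.7, 231.3]
orientation: [[0.949, 0.317, 0.0], [0.317, -0.949, -0.0], [0.0, 0.0, -1.0]]
ft_force: [0.5, -0.9, 0.0]
finger_gap: 85.1
gripper_force: 0.0
clock: 2.13
tool_pos: [374.3, -290.0, 231.6]
orientation: [[0.948, 0.317, 0.001], [0.317, -0.948, -0.001], [0.0, 0.001, -1.0]]
ft_force: [1.2, -0.4, 0.7]
finger_gap: 85.2
gripper_force: 0.0
clock: 2.55
tool_pos: [462.1, -139.2, 231.6]
orientation: [[0.948, 0.317, 0.001], [0.317, -0.948, -0.0], [0.001, 0.001, -1.0]]
ft_force: [1.0, -0.8, -0.2]
finger_gap: 85.3
gripper_force: 0.0
clock: 2.97
tool_pos: [549.9, 11.5, 231.5]
orientation: [[0.948, 0.318, 0.001], [0.318, -0.948, -0.0], [0.0, 0.0, -1.0]]
ft_force: [0.7, 0.0, 0.5]
finger_gap: 84.9
gripper_force: 0.0
clock: 3.3
tool_pos: [549.3, 9.9, 231.3]
orientation: [[0.991, 0.133, -0.0], [0.133, -0.991, 0.0], [-0.0, -0.0, -1.0]]
ft_force: [0.4, -0.2, 0.2]
finger_gap: 85.1
gripper_force: 0.0
side jar_center 0.64 [546.  28.  70.]
```

View pics/v1.png

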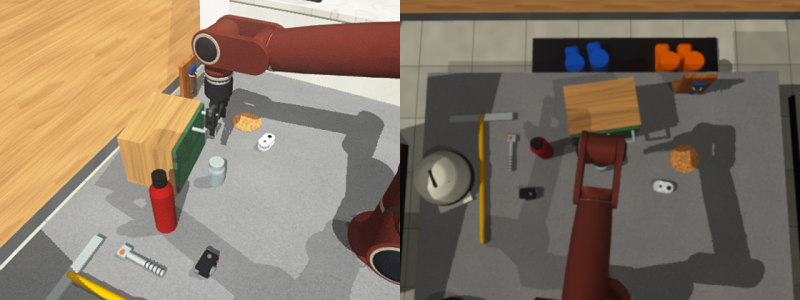

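The view shows the gripper hovering over the jar, clear of the handle. I go down and grip with a low force.

```bash

python3 -m crank '[{"slide":[0,0,30],"rotation":[0,0,0],"gripper":85},{"slide":[0,0,30],"rotation":[0,0,0],"gripper":85},{"slide":[0,0,30],"rotation":[0,0,0],"gripper":85},{"slide":[0,0,30],"rotation":[0,0,0],"gripper":85},{"slide":[0,0,25],"rotation":[0,0,0],"gripper":85}]' 30
python3 -m crank '[{"slide":[0,0,20],"rotation":[0,0,0],"gripper":85},{"slide":[0,0,15],"rotation":[0,0,0],"gripper":85},{"slide":[0,0,12],"rotation":[0,0,0],"gripper":85},{"slide":[0,0,8],"rotation":[0,0,0],"gripper":85},{"slide":[0,0,0],"rotation":[0,0,0],"gripper":85}]'
python3 -m crank '[{"slide":[0,0,0],"rotation":[0,0,0],"gripper":65},{"slide":[0,0,0],"rotation":[0,0,0],"gripper":60},{"slide":[0,0,0],"rotation":[0,0,0],"gripper":55},{"slide":[0,0,0],"rotation":[0,0,0],"gripper":48},{"slide":[0,0,0],"rotation":[0,0,0],"gripper":40}]'
python3 -m crank '[{"slide":[0,0,0],"rotation":[0,0,0],"gripper":40},{"slide":[0,0,0],"rotation":[0,0,0],"gripper":40},{"slide":[0,0,0],"rotation":[0,0,0],"gripper":40}]'|grep -v ori
```

```text
clock: 3.92
tool_pos: [548.4, 9.5, 84.2]
orientation: [[0.991, 0.131, -0.001], [0.131, -0.991, 0.0], [-0.001, -0.0, -1.0]]
ft_force: [-0.2, 0.1, 0.3]
finger_gap: 85.0
gripper_force: 0.0
clock: 4.33
tool_pos: [548.1, 9.7, 29.6]
orientation: [[0.991, 0.13, -0.003], [0.13, -0.991, 0.0], [-0.003, -0.001, -1.0]]
ft_force: [-0.6, -0.1, -0.7]
finger_gap: 85.3
gripper_force: 0.0
clock: 4.75
tool_pos: [550.5, 9.5, 33.1]
orientation: [[0.991, 0.13, 0.003], [0.13, -0.991, -0.001], [0.003, 0.001, -1.0]]
ft_force: [-1.9, -1.0, 7.1]
finger_gap: 55.0
gripper_force: 31.3
clock: 5.0
tool_pos: [550.5, 9.5, 33.1]
ft_force: [-1.5, -1.8, 6.1]
finger_gap: 55.1
gripper_force: 31.3
```

```bash

python3 -m crank '[{"slide":[0,0,-10],"rotation":[0,0,0],"gripper":40},{"slide":[-10,0,-15],"rotation":[0,0,0],"gripper":40},{"slide":[-10,0,-15],"rotation":[0,0,0],"gripper":40},{"slide":[-10,0,-15],"rotation":[0,0,0],"gripper":40},{"slide":[-10,0,-5],"rotation":[0,0,0],"gripper":40}]'|grep -v ori
python3 -m crank '[{"slide":[0,15,0],"rotation":[0,0,0],"gripper":40},{"slide":[0,25,0],"rotation":[0,0,0],"gripper":40},{"slide":[0,30,0],"rotation":[0,0,0],"gripper":40},{"slide":[0,30,0],"rotation":[0,0,0],"gripper":40},{"slide":[0,30,0],"rotation":[0,0,0],"gripper":40}]'|grep -v ori
python3 -m crank '[{"slide":[0,30,0],"rotation":[0,0,0],"gripper":40},{"slide":[3,30,0],"rotation":[0,0,0],"gripper":40},{"slide":[4,30,0],"rotation":[0,0,0],"gripper":40},{"slide":[4,30,0],"rotation":[0,0,0],"gripper":40},{"slide":[4,30,0],"rotation":[0,0,0],"gripper":40}]'|grep -v ori
python3 -m crank '[{"slide":[4,28,0],"rotation":[0,0,0],"gripper":40},{"slide":[4,20,0],"rotation":[0,0,0],"gripper":40},{"slide":[0,16,0],"rotation":[0,0,0],"gripper":40},{"slide":[0,0,0],"rotation":[0,0,0],"gripper":40},{"slide":[0,0,0],"rotation":[0,0,0],"gripper":40}]'
python3 look.py v2 jar_center mat
```

```text
clock: 5.42
tool_pos: [510.3, 4.5, 93.9]
ft_force: [0.7, -0.0, -0.8]
finger_gap: 55.0
gripper_force: 32.0
clock: 5.83
tool_pos: [526.3, -125.2, 91.4]
ft_force: [-0.0, -0.2, -1.9]
finger_gap: 55.3
gripper_force: 31.9
clock: 6.25
tool_pos: [560.8, -272.3, 91.3]
ft_force: [1.0, 0.2, -2.3]
finger_gap: 54.8
gripper_force: 31.9
clock: 6.67
tool_pos: [576.9, -333.6, 91.0]
orientation: [[0.992, 0.13, -0.001], [0.13, -0.992, 0.001], [-0.001, -0.001, -1.0]]
ft_force: [-0.8, 1.0, -2.0]
finger_gap: 55.1
gripper_force: 32.0
side jar_center 0.72 [ 571. -325.    1.]
side mat 0.72 [ 574. -329.    6.]
top mat 0.9 [ 598. -303.    7.]
```

View pics/v2.png

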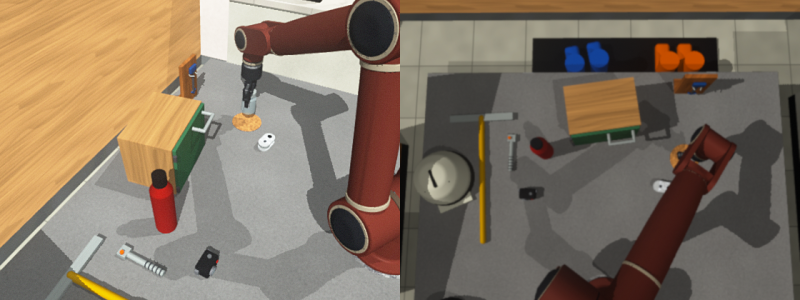

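The jar hangs over the mat. I lower it and release.

```bash

python3 -m crank '[{"slide":[0,0,15],"rotation":[0,0,0],"gripper":40},{"slide":[0,0,15],"rotation":[0,0,0],"gripper":40},{"slide":[0,0,12],"rotation":[0,0,0],"gripper":40},{"slide":[0,0,5],"rotation":[0,0,0],"gripper":40},{"slide":[0,0,4],"rotation":[0,0,0],"gripper":40}]'|grep -v ori
python3 -m crank '[{"slide":[0,0,1],"rotation":[0,0,0],"gripper":40},{"slide":[0,0,1],"rotation":[0,0,0],"gripper":40},{"slide":[0,0,0],"rotation":[0,0,0],"gripper":40}]'|grep -v ori
python3 -m crank '[{"slide":[0,0,0],"rotation":[0,0,0],"gripper":60},{"slide":[0,0,0],"rotation":[0,0,0],"gripper":75},{"slide":[0,0,0],"rotation":[0,0,0],"gripper":85},{"slide":[0,0,0],"rotation":[0,0,0],"gripper":85},{"slide":[0,0,0],"rotation":[0,0,0],"gripper":85}]'|grep -v ori
python3 -m crank '[{"slide":[0,0,-15],"rotation":[0,0,0],"gripper":85},{"slide":[0,0,-25],"rotation":[0,0,0],"gripper":85},{"slide":[0,0,-35],"rotation":[0,0,0],"gripper":85},{"slide":[0,0,-35],"rotation":[0,0,0],"gripper":85},{"slide":[0,0,-35],"rotation":[0,0,0],"gripper":85}]'
python3 -m crank '[{"slide":[0,0,-35],"rotation":[0,0,0],"gripper":85},{"slide":[-30,0,-15],"rotation":[0,0,0],"gripper":85},{"slide":[-35,0,0],"rotation":[0,0,0],"gripper":60},{"slide":[-35,0,0],"rotation":[0,0,0],"gripper":40},{"slide":[-35,0,0],"rotation":[0,0,0],"gripper":30}]'
cat > bar.py <<'E'
from h import *
t=capture('top'); s=capture('side')
# crops to pick handle/door edges precisely
a=[]
for c,(u0,v0,w,h) in((t,(225,165,120,60)),(s,(235,130,80,120))):
    a.append(cv2.resize(c['img'][v0:v0+h,u0:u0+w,::-1],None,fx=5,fy=5,interpolation=cv2.INTER_CUBIC))
x,y=a; y=y[:600]
im=np.zeros((600,800,3),np.uint8); im[:240,:480]=x[:240,:480]; 
im=np.zeros((600,800,3),np.uint8); z=cv2.resize(t['img'][165:225,225:345,::-1],None,fx=4,fy=4,interpolation=cv2.INTER_CUBIC); im[:240,:480]=z; im[:480,480:800]=cv2.resize(s['img'][130:250,235:315,::-1],None,fx=4,fy=4,interpolation=cv2.INTER_CUBIC)
im[240:600,:360]=cv2.resize(t['img'][190:280,330:420,::-1],None,fx=4,fy=4,interpolation=cv2.INTER_CUBIC)
cv2.imwrite('pics/bar.png',im)
E
python3 bar.py
```

```text
clock: 7.38
tool_pos: [575.9, -332.5, 37.4]
ft_force: [-0.2, -0.2, -2.5]
finger_gap: 54.9
gripper_force: 32.0
clock: 7.63
tool_pos: [577.6, -333.8, 38.7]
ft_force: [0.2, -0.1, -1.4]
finger_gap: 55.2
gripper_force: 32.0
clock: 8.05
tool_pos: [577.5, -333.7, 38.8]
ft_force: [-0.3, 0.4, 0.3]
finger_gap: 84.7
gripper_force: 0.0
clock: 8.47
tool_pos: [577.1, -333.4, 186.0]
orientation: [[0.991, 0.13, 0.0], [0.13, -0.991, -0.0], [0.0, 0.0, -1.0]]
ft_force: [0.7, -1.2, 0.1]
finger_gap: 85.3
gripper_force: 0.0
clock: 8.88
tool_pos: [442.4, -351.2, 235.4]
orientation: [[0.991, 0.131, 0.002], [0.131, -0.991, -0.002], [0.001, 0.002, -1.0]]
ft_force: [0.6, -0.1, -0.8]
finger_gap: 51.1
gripper_force: 0.0
```

View pics/bar.png

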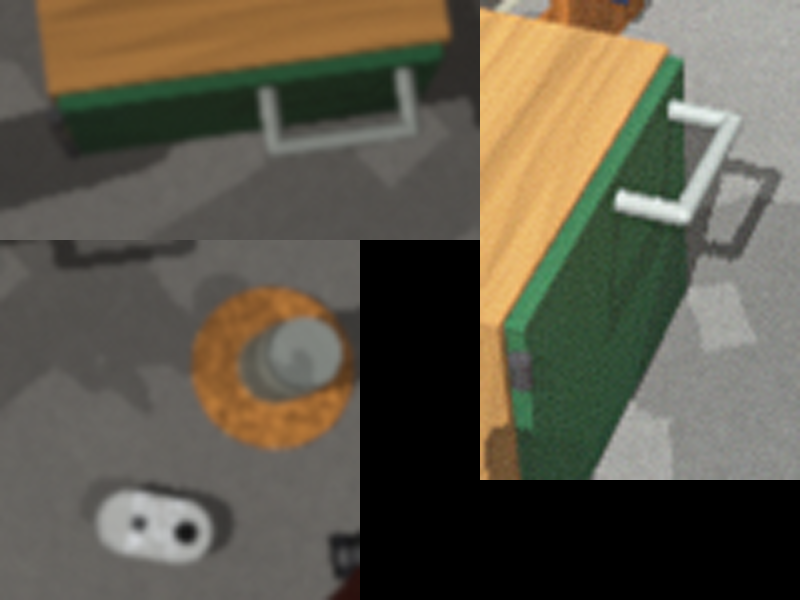

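The jar stands upright near the mat's centre. In the top crop the bar axis runs (272,149)–(411,129), the wood front corners are (51,96) and (448,41). I refit the locker from these.

```bash
cat > fit2.py <<'E'
from h import *
from scipy.optimize import least_squares
t=capture('top'); s=capture('side')
def pose(p,P):
    c,q=np.cos(p[2]),np.sin(p[2]); P=np.atleast_2d(P).astype(float)
    return np.c_[p[0]+c*P[:,0]-q*P[:,1],p[1]+q*P[:,0]+c*P[:,1],P[:,2]]
L=np.array([(-90,130,200),(-90,-130,200),(-102,125,198),(-102,-125,198),(-141,-55,176)])
T=(np.array([(51,96),(448,41),(61,108),(441,58),(341,139)])+.5)/4-.5+[225,165]
S=(np.array([(507,322),(667,45),(525,328),(684,62),(709,167)])-[480,0]+.5)/4-.5+[235,130]
def res(p): return np.r_[proj(t,pose(p,L))-T,proj(s,pose(p,L))-S].ravel()
def rt(p): return (proj(t,pose(p,L))-T).ravel()
for fn in(res,rt):
    f=least_squares(fn,[745,5,.13],loss='soft_l1',x_scale=[10,10,.1]);p=f.x
    print(p[:2].round(1),np.degrees(p[2]).round(2),'\n',fn(p).round(1).reshape(-1,2).tolist(),'\nhinge',pose(p,[-96,125,100]).round(1),'handle',pose(p,[-141,-55,176]).round(1))
A=[];y=[]
for c,uv in((t,T[4]),(s,S[4])):
    o,d=ray(c,uv); d/=np.linalg.norm(d); M=np.eye(3)-np.outer(d,d); A.append(M); y.append(M@o)
print('bar mid tri',np.linalg.lstsq(np.vstack(A),np.hstack(y),rcond=None)[0].round(1))
pu=(np.array((155,523))-[0,240]+.5)/4-.5+[330,190]
print('pulley',onz(t,pu,26).round(1))
e=[onz(t,(np.array(q)-[0,240]+.5)/4-.5+[330,190],26) for q in((97,518),(212,534))]; print(e, np.degrees(np.arctan2(*(e[1]-e[0])[1::-1])))
j=onz(t,(np.array((306,354))-[0,240]+.5)/4-.5+[330,190],99); m=onz(t,(np.array((272,369))-[0,240]+.5)/4-.5+[330,190],4); print('jar',j,'mat',m)
E
python3 fit2.py
```

```text
[749.2   7.1] 8.06 
 [[-0.4, 0.4], [0.6, -0.3], [-0.3, 1.8], [1.1, 0.4], [1.0, 0.2], [-2.2, 1.2], [0.2, 0.2], [-0.4, 0.1], [-0.1, -1.4], [-0.4, 0.0]] 
hinge [[636.6 117.4 100. ]] handle [[617.3 -67.1 176. ]]
[750.7   7.2] 7.5 
 [[-0.8, -0.6], [0.3, -0.4], [-0.7, 0.8], [0.7, 0.3], [0.4, -0.1]] 
hinge [[639.2 118.6 100. ]] handle [[618.1 -65.7 176. ]]
bar mid tri [616.4 -64.9 178.3]
pulley [ 463.3 -239.5   26. ]
[array([ 467.10942249, -197.95133048,   26.        ]), array([ 455.2555004 , -280.15445407,   26.        ])] -98.20564757250501
jar [ 576.35808532 -333.54009673   99.        ] mat [ 576.34439787 -332.76226051    4.        ]
```

Handle bar at about (617, -66, 177), yaw 7.8°; hinge at (638, 118). I move above the handle and turn the fingers across the bar.

```bash

python3 -m crank '[{"slide":[21,-26,0],"rotation":[0,0,-6.95],"gripper":30},{"slide":[0,0,0],"rotation":[0,0,6.95],"gripper":30},{"slide":[21,-26,0],"rotation":[0,0,0],"gripper":30},{"slide":[21,-26,0],"rotation":[0,0,0],"gripper":30},{"slide":[21,-26,0],"rotation":[0,0,0],"gripper":30}]' | grep tool
python3 -m crank '[{"slide":[21,-26,0],"rotation":[0,0,0],"gripper":30},{"slide":[21,-26,0],"rotation":[0,0,0],"gripper":30},{"slide":[21,-26,0],"rotation":[0,0,0],"gripper":30},{"slide":[21,-26,0],"rotation":[0,0,0],"gripper":30},{"slide":[21,-26,0],"rotation":[0,0,0],"gripper":30}]' | grep tool
python3 -m crank '[{"slide":[21,-26,0],"rotation":[0,0,0],"gripper":30},{"slide":[0,0,0],"rotation":[0,0,-6.95],"gripper":30},{"slide":[0,0,0],"rotation":[0,0,-6.95],"gripper":30},{"slide":[0,0,0],"rotation":[0,0,-6.95],"gripper":30},{"slide":[0,0,0],"rotation":[0,0,-6.95],"gripper":30}]' | grep tool
python3 -m crank '[{"slide":[0,0,0],"rotation":[0,0,-6.95],"gripper":30},{"slide":[0,0,0],"rotation":[0,0,-6.95],"gripper":30},{"slide":[0,0,0],"rotation":[0,0,-6.95],"gripper":30},{"slide":[0,0,0],"rotation":[0,0,-6.95],"gripper":30},{"slide":[0,0,0],"rotation":[0,0,-6.95],"gripper":30}]' | grep tool
python3 -m crank '[{"slide":[0,0,0],"rotation":[0,0,-6.95],"gripper":30},{"slide":[0,0,0],"rotation":[0,0,-6.95],"gripper":30},{"slide":[0,0,0],"rotation":[0,0,-6.95],"gripper":30},{"slide":[0,0,0],"rotation":[0,0,-6.95],"gripper":30},{"slide":[0,0,0],"rotation":[0,0,0],"gripper":30}]'
```

```text
tool_pos: [514.9, -235.8, 234.2]
tool_pos: [602.2, -92.0, 234.1]
tool_pos: [619.0, -64.5, 233.8]
tool_pos: [618.9, -65.0, 233.9]
clock: 11.17
tool_pos: [618.8, -65.0, 233.8]
orientation: [[-0.14, 0.99, 0.001], [0.99, 0.14, 0.0], [0.0, 0.001, -1.0]]
ft_force: [-0.1, -1.0, 0.1]
finger_gap: 30.2
gripper_force: 0.0
```

```bash

python3 -m crank '[{"slide":[0,-1.5,15],"rotation":[0,0,0],"gripper":30},{"slide":[0,0,15],"rotation":[0,0,0],"gripper":30},{"slide":[0,0,14],"rotation":[0,0,0],"gripper":30},{"slide":[0,0,6],"rotation":[0,0,0],"gripper":30},{"slide":[0,0,3],"rotation":[0,0,0],"gripper":30}]' 40 | grep -v ori
python3 -m crank '[{"slide":[0,0,5],"rotation":[0,0,0],"gripper":30},{"slide":[0,0,8],"rotation":[0,0,0],"gripper":30},{"slide":[0,0,8],"rotation":[0,0,0],"gripper":30},{"slide":[0,0,3],"rotation":[0,0,0],"gripper":30},{"slide":[0,0,0],"rotation":[0,0,0],"gripper":30}]' | grep -v ori
python3 look.py v3
```

```text
clock: 11.58
tool_pos: [614.7, -65.7, 176.8]
ft_force: [-0.1, -0.6, 0.7]
finger_gap: 30.2
gripper_force: 0.0
clock: 12.0
tool_pos: [615.6, -66.0, 155.0]
ft_force: [0.1, 0.6, -0.4]
finger_gap: 29.7
gripper_force: 0.0
```

```bash
python3 - <<'E'
from h import *
s=capture('side'); cv2.imwrite('pics/v3c.png',cv2.resize(s['img'][80:230,220:380,::-1],None,fx=4,fy=4,interpolation=cv2.INTER_CUBIC))
E
```

```text
(no output)
```

View pics/v3c.png

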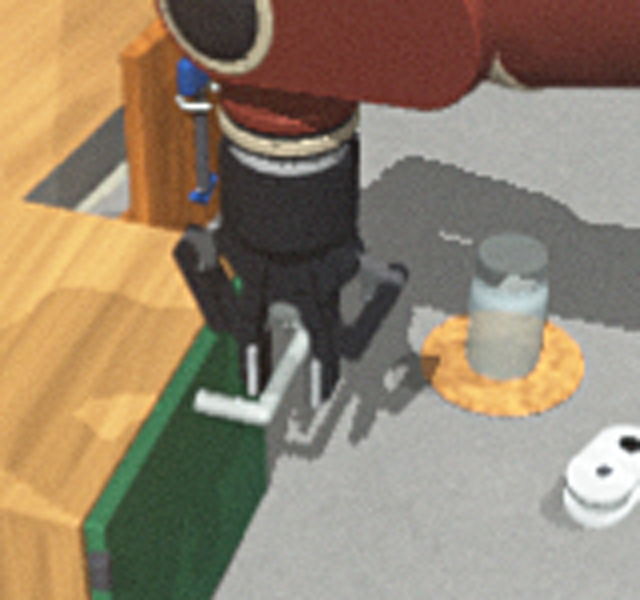

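The fingers straddle the bar: inner finger at (255,370), outer at (325,370). I close on it.

```bash

python3 -m crank '[{"slide":[0,0,0],"rotation":[0,0,0],"gripper":20},{"slide":[0,0,0],"rotation":[0,0,0],"gripper":8},{"slide":[0,0,0],"rotation":[0,0,0],"gripper":0},{"slide":[0,0,0],"rotation":[0,0,0],"gripper":0},{"slide":[0,0,0],"rotation":[0,0,0],"gripper":0}]' 50
python3 - <<'E'
import numpy as np
# per-row constant tool motion for rotating about hinge by -6 deg (world)
h=np.array([638,118.]); 
for p in ([616.,-66],[617.5,-66]):
    p=np.array(p); yaw=np.radians(98)
    X=np.array([np.cos(yaw),np.sin(yaw)]); Y=np.array([np.sin(yaw),-np.cos(yaw)])
    for a in(-6,-5):
        a=np.radians(a); R=np.array([[np.cos(a),-np.sin(a)],[np.sin(a),np.cos(a)]])
        d=h+R@(p-h)-p; print(a,d@X,d@Y)
    for a in(0,-60,-70,-75,-80):
        a=np.radians(a); R=np.array([[np.cos(a),-np.sin(a)],[np.sin(a),np.cos(a)]]); print(np.degrees(a).round(),(h+R@(p-h)).round(0))
E
```

```text
clock: 12.57
tool_pos: [617.3, -66.2, 157.1]
orientation: [[-0.137, 0.991, 0.003], [0.991, 0.137, -0.0], [-0.001, 0.003, -1.0]]
ft_force: [4.5, 1.1, 0.9]
finger_gap: 10.0
gripper_force: 48.8
-0.10471975511965978 5.935384495736835 -18.466386679444145
-0.08726646259971647 4.812347702409264 -15.433387335579768
0.0 [616. -66.]
-60.0 [468.  45.]
-70.0 [458.  76.]
-75.0 [455.  92.]
-80.0 [453. 108.]
-0.10471975511965978 5.78126130377744 -18.496345193142496
-0.08726646259971647 4.683680772333572 -15.457234341514283
0.0 [618. -66.]
-60.0 [468.  44.]
-70.0 [458.  74.]
-75.0 [455.  90.]
-80.0 [453. 106.]
```

```bash

python3 -m crank '[{"slide":[2.6,-9.4,0],"rotation":[0,0,3],"gripper":0},{"slide":[2.6,-9.4,0],"rotation":[0,0,3],"gripper":0},{"slide":[2.6,-9.4,0],"rotation":[0,0,3],"gripper":0},{"slide":[2.6,-9.4,0],"rotation":[0,0,3],"gripper":0}]' | grep -v ori
python3 -m crank '[{"slide":[3.6,-12.4,0],"rotation":[0,0,4],"gripper":0},{"slide":[3.6,-12.4,0],"rotation":[0,0,4],"gripper":0},{"slide":[3.6,-12.4,0],"rotation":[0,0,4],"gripper":0},{"slide":[3.6,-12.4,0],"rotation":[0,0,4],"gripper":0},{"slide":[3.6,-12.4,0],"rotation":[0,0,4],"gripper":0}]' | grep -v ori
```

```text
clock: 12.9
tool_pos: [578.1, -57.5, 157.1]
ft_force: [1.1, 3.7, 2.3]
finger_gap: 10.1
gripper_force: 50.3
clock: 13.32
tool_pos: [521.8, -26.5, 157.1]
ft_force: [4.1, 4.6, 1.0]
finger_gap: 10.4
gripper_force: 50.2
```

Forces are small and the pull is tracking at 32°. I continue to about 72°.

```bash

python3 -m crank '[{"slide":[3.6,-12.4,0],"rotation":[0,0,4],"gripper":0},{"slide":[3.6,-12.4,0],"rotation":[0,0,4],"gripper":0},{"slide":[3.6,-12.4,0],"rotation":[0,0,4],"gripper":0},{"slide":[3.6,-12.4,0],"rotation":[0,0,4],"gripper":0},{"slide":[3.6,-12.4,0],"rotation":[0,0,4],"gripper":0}]' | grep -v ori
python3 -m crank '[{"slide":[3.6,-12.4,0],"rotation":[0,0,4],"gripper":0},{"slide":[3.6,-12.4,0],"rotation":[0,0,4],"gripper":0},{"slide":[3.6,-12.4,0],"rotation":[0,0,4],"gripper":0},{"slide":[3.6,-12.4,0],"rotation":[0,0,4],"gripper":0},{"slide":[3.6,-12.4,0],"rotation":[0,0,4],"gripper":0}]' | grep -v ori
python3 -m crank '[{"slide":[0,0,0],"rotation":[0,0,0],"gripper":0},{"slide":[0,0,0],"rotation":[0,0,0],"gripper":0},{"slide":[0,0,0],"rotation":[0,0,0],"gripper":10},{"slide":[0,0,0],"rotation":[0,0,0],"gripper":25},{"slide":[0,0,0],"rotation":[0,0,0],"gripper":30}]'
python3 -m crank '[{"slide":[0,0,-10],"rotation":[0,0,0],"gripper":30},{"slide":[0,0,-20],"rotation":[0,0,0],"gripper":30},{"slide":[0,0,-30],"rotation":[0,0,0],"gripper":30},{"slide":[0,0,-30],"rotation":[0,0,0],"gripper":30},{"slide":[0,0,-10],"rotation":[0,0,0],"gripper":30}]' | grep -v ori
```

```text
clock: 13.73
tool_pos: [479.7, 21.6, 157.2]
ft_force: [7.4, 3.3, -0.5]
finger_gap: 10.3
gripper_force: 49.9
clock: 14.15
tool_pos: [456.6, 80.9, 157.1]
ft_force: [8.8, 1.8, -3.8]
finger_gap: 10.3
gripper_force: 49.7
clock: 14.57
tool_pos: [454.5, 80.1, 156.1]
orientation: [[0.9, 0.436, -0.002], [0.436, -0.9, -0.0], [-0.002, -0.0, -1.0]]
ft_force: [-0.3, -1.0, -0.1]
finger_gap: 29.8
gripper_force: 0.0
clock: 14.98
tool_pos: [456.8, 80.1, 262.1]
ft_force: [1.1, 0.0, 1.0]
finger_gap: 29.7
gripper_force: 0.0
```

The door is open about 72° (1.26 rad) and released. Next I go above the pulley.

```bash

python3 -m crank '[{"slide":[-13.4,29,0],"rotation":[0,0,0],"gripper":65},{"slide":[-13.4,29,0],"rotation":[0,0,0],"gripper":65},{"slide":[-13.4,29,0],"rotation":[0,0,0],"gripper":65},{"slide":[-13.4,29,0],"rotation":[0,0,0],"gripper":65},{"slide":[-13.4,29,0],"rotation":[0,0,0],"gripper":65}]' |grep tool
python3 -m crank '[{"slide":[-13.4,29,0],"rotation":[0,0,0],"gripper":65},{"slide":[-13.4,29,0],"rotation":[0,0,0],"gripper":65},{"slide":[-13.4,29,0],"rotation":[0,0,0],"gripper":65},{"slide":[-13.4,29,0],"rotation":[0,0,0],"gripper":65},{"slide":[-13.4,29,0],"rotation":[0,0,0],"gripper":65}]' |grep tool
python3 -m crank '[{"slide":[0,0,15],"rotation":[0,0,-7],"gripper":65},{"slide":[0,0,15],"rotation":[0,0,-7],"gripper":65},{"slide":[0,0,15],"rotation":[0,0,-7],"gripper":65},{"slide":[0,0,15],"rotation":[0,0,-7],"gripper":65},{"slide":[0,0,0],"rotation":[0,0,-7],"gripper":65}]' |grep tool
python3 -m crank '[{"slide":[0,0,0],"rotation":[0,0,-7],"gripper":65},{"slide":[0,0,0],"rotation":[0,0,-7],"gripper":65},{"slide":[0,0,0],"rotation":[0,0,-7],"gripper":65},{"slide":[0,0,0],"rotation":[0,0,0],"gripper":65}]'
python3 - <<'E'
from h import *
s=capture('side');t=capture('top')
# pulley in side view
m=(s['img'].astype(int).min(2)>150).astype(np.uint8); m[:180]=0;m[215:]=0;m[:,:350]=0;m[:,400:]=0
n,lab,st,ce=cv2.connectedComponentsWithStats(m);i=1+st[1:,4].argmax();print(st[i],ce[i],onz(s,ce[i],18))
print(recognise('pulley_center',s)[:1],recognise('tray',s)[:1],recognise('tray',t)[:1])
print('proj pulley centre',proj(s,[463,-239.5,18]))
im=np.zeros((480,800,3),np.uint8)
im[:480,:480]=cv2.resize(s['img'][140:260,250:370,::-1],None,fx=4,fy=4,interpolation=cv2.INTER_CUBIC)
im[:480,480:]=cv2.resize(t['img'][170:290,245:325,::-1],None,fx=4,fy=4,interpolation=cv2.INTER_CUBIC)
cv2.imwrite('pics/v4.png',im)
E
```

```text
tool_pos: [457.5, -80.8, 256.3]
tool_pos: [460.3, -240.7, 256.2]
tool_pos: [458.8, -238.0, 192.1]
clock: 16.57
tool_pos: [460.6, -239.0, 196.0]
orientation: [[0.14, 0.99, -0.001], [0.99, -0.14, 0.001], [0.0, -0.001, -1.0]]
ft_force: [-0.3, 0.3, -0.2]
finger_gap: 64.8
gripper_force: 0.0
[ 350  180   50   35 1566] [376.21966794 196.52362708] [ 451.94261395 -247.38077303   18.        ]
[{'position': [459.4, -232.1, 22.7], 'confidence': 0.8}] [{'position': [533.6, 69.2, 123.4], 'confidence': 0.65}] [{'position': [552.2, 29.8, 129.2], 'confidence': 0.68}]
proj pulley centre [[371.35445229 197.03242054]]
```

View pics/v4.png

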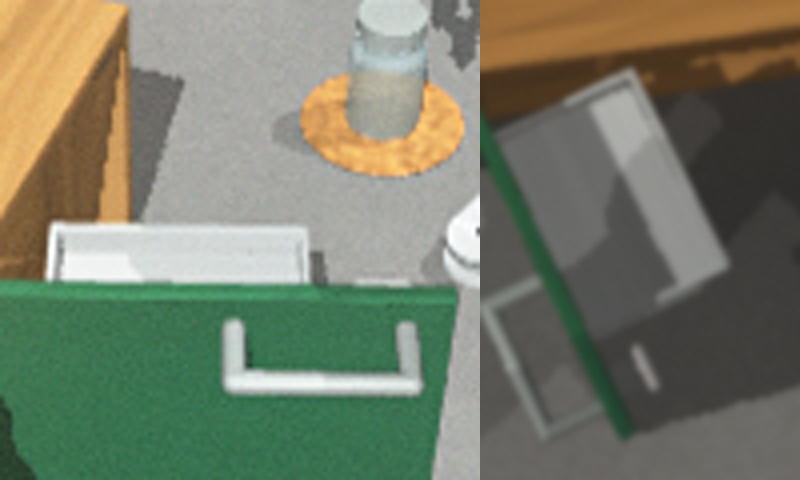

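The crops show the tray open beyond the green door, and the pulley lies where it was measured. I descend and grip it.

```bash

python3 -m crank '[{"slide":[0,2,30],"rotation":[0,0,0],"gripper":65},{"slide":[0,0,35],"rotation":[0,0,0],"gripper":65},{"slide":[0,0,35],"rotation":[0,0,0],"gripper":65},{"slide":[0,0,30],"rotation":[0,0,0],"gripper":65},{"slide":[0,0,20],"rotation":[0,0,0],"gripper":65}]' |grep -v ori
python3 -m crank '[{"slide":[0,0,15],"rotation":[0,0,0],"gripper":65},{"slide":[0,0,12],"rotation":[0,0,0],"gripper":65},{"slide":[0,0,9],"rotation":[0,0,0],"gripper":65},{"slide":[0,0,6],"rotation":[0,0,0],"gripper":65},{"slide":[0,0,0],"rotation":[0,0,0],"gripper":65}]' |grep -v ori
python3 -m crank '[{"slide":[0,0,0],"rotation":[0,0,0],"gripper":55},{"slide":[0,0,0],"rotation":[0,0,0],"gripper":45},{"slide":[0,0,0],"rotation":[0,0,0],"gripper":38},{"slide":[0,0,0],"rotation":[0,0,0],"gripper":30},{"slide":[0,0,0],"rotation":[0,0,0],"gripper":30}]' 40 |grep -v ori
python3 -m crank '[{"slide":[0,0,0],"rotation":[0,0,0],"gripper":30},{"slide":[0,0,0],"rotation":[0,0,0],"gripper":30},{"slide":[0,0,-15],"rotation":[0,0,0],"gripper":30},{"slide":[0,0,-30],"rotation":[0,0,0],"gripper":30},{"slide":[0,0,-35],"rotation":[0,0,0],"gripper":30}]'
```

```text
clock: 17.23
tool_pos: [461.2, -238.2, 42.8]
ft_force: [0.2, 0.7, 0.0]
finger_gap: 64.9
gripper_force: 0.0
clock: 17.65
tool_pos: [462.6, -239.2, 3.5]
ft_force: [-0.2, -0.6, -0.8]
finger_gap: 65.2
gripper_force: 0.0
clock: 18.07
tool_pos: [464.0, -240.2, 5.7]
ft_force: [-0.9, 0.1, 5.2]
finger_gap: 42.5
gripper_force: 41.1
clock: 18.48
tool_pos: [460.7, -237.8, 82.0]
orientation: [[0.142, 0.99, -0.006], [0.99, -0.142, 0.004], [0.003, -0.006, -1.0]]
ft_force: [0.8, -0.2, -1.1]
finger_gap: 42.7
gripper_force: 41.2
```

Pulley held. I lift it and check the door and tray pose from the tray corners (632,70) and (727,263) in the top crop.

```bash

python3 -m crank '[{"slide":[0,0,-35],"rotation":[0,0,0],"gripper":30},{"slide":[0,0,-35],"rotation":[0,0,0],"gripper":30},{"slide":[0,0,-35],"rotation":[0,0,0],"gripper":30},{"slide":[0,0,-35],"rotation":[0,0,0],"gripper":30},{"slide":[0,0,-15],"rotation":[0,0,7],"gripper":30}]' |grep tool
python3 -m crank '[{"slide":[0,0,0],"rotation":[0,0,7],"gripper":30},{"slide":[0,0,0],"rotation":[0,0,7],"gripper":30},{"slide":[0,0,0],"rotation":[0,0,7],"gripper":30},{"slide":[0,0,0],"rotation":[0,0,7],"gripper":30},{"slide":[0,0,0],"rotation":[0,0,7],"gripper":30}]' |grep tool
python3 -m crank '[{"slide":[0,0,0],"rotation":[0,0,7],"gripper":30},{"slide":[0,0,0],"rotation":[0,0,7],"gripper":30},{"slide":[0,0,0],"rotation":[0,0,0],"gripper":30},{"slide":[0,0,0],"rotation":[0,0,0],"gripper":30}]'
python3 - <<'E'
from h import *
t=capture('top')
f=lambda u,v,z:onz(t,(np.array((u-480,v))+.5)/4-.5+[245,170],z)
a,b=f(632,70,143),f(727,263,143); print('far wall',a.round(1),b.round(1),'len',np.linalg.norm(a-b).round(1),'yaw y-axis',np.degrees(np.arctan2(*(a-b)[1::-1])).round(1))
y=(a-b)/np.linalg.norm(a-b); x=np.array([y[1],-y[0],0]); m=(a+b)/2-x*51.5; print('tray centre',m.round(1))
c,d=f(489,118,198),f(627,432,198); print('door top',c.round(1),d.round(1),np.degrees(np.arctan2(*(c-d)[1::-1])).round(1))
h=np.array([638,118]); print('model', h+57.5*np.array([.435,-.9])-105*np.array([.9,.435]))
E
```

```text
tool_pos: [464.4, -240.4, 244.8]
tool_pos: [462.7, -239.1, 238.5]
clock: 19.65
tool_pos: [462.7, -239.2, 238.6]
orientation: [[0.899, 0.439, -0.001], [0.439, -0.899, 0.001], [-0.0, -0.001, -1.0]]
ft_force: [-0.1, -0.5, -1.6]
finger_gap: 43.0
gripper_force: 41.2
far wall [656.5   6.  143. ] [526.6 -56.1 143. ] len 144.0 yaw y-axis 25.6
tray centre [569.4  21.4 143. ]
door top [615.8  97.9 198. ] [416.4  10.7 198. ] 23.6
model [568.5125  20.575 ]
```

The tray centre is confirmed at (569.5, 21). I lay the pulley with its long axis across the tray, so the gripper's linkage stays clear of the door.

```bash

python3 -m crank '[{"slide":[23.4,-20.7,0],"rotation":[0,0,0],"gripper":30},{"slide":[23.4,-20.7,0],"rotation":[0,0,0],"gripper":30},{"slide":[23.4,-20.7,0],"rotation":[0,0,0],"gripper":30},{"slide":[23.4,-20.7,0],"rotation":[0,0,0],"gripper":30},{"slide":[23.4,-20.7,0],"rotation":[0,0,0],"gripper":30}]' |grep tool
python3 -m crank '[{"slide":[23.4,-20.7,0],"rotation":[0,0,0],"gripper":30},{"slide":[23.4,-20.7,0],"rotation":[0,0,0],"gripper":30},{"slide":[23.4,-20.7,0],"rotation":[0,0,0],"gripper":30},{"slide":[23.4,-20.7,0],"rotation":[0,0,0],"gripper":30},{"slide":[0,0,0],"rotation":[0,0,-6.9],"gripper":30}]' |grep tool
python3 -m crank '[{"slide":[0,0,0],"rotation":[0,0,-6.9],"gripper":30},{"slide":[0,0,0],"rotation":[0,0,-6.9],"gripper":30},{"slide":[0,0,0],"rotation":[0,0,-6.9],"gripper":30},{"slide":[0,0,0],"rotation":[0,0,-6.9],"gripper":30},{"slide":[0,0,0],"rotation":[0,0,-6.9],"gripper":30}]' |grep tool
python3 -m crank '[{"slide":[0,0,0],"rotation":[0,0,-6.9],"gripper":30},{"slide":[0,0,0],"rotation":[0,0,-6.9],"gripper":30},{"slide":[0,0,0],"rotation":[0,0,-6.9],"gripper":30},{"slide":[0,0,0],"rotation":[0,0,-6.9],"gripper":30},{"slide":[0,0,0],"rotation":[0,0,-6.9],"gripper":30}]' |grep tool
python3 -m crank '[{"slide":[0,0,0],"rotation":[0,0,-6.9],"gripper":30},{"slide":[0,0,0],"rotation":[0,0,-6.9],"gripper":30},{"slide":[0,0,0],"rotation":[0,0,0],"gripper":30},{"slide":[0,0,0],"rotation":[0,0,0],"gripper":30}]'
python3 - <<'E'
from h import *
s=capture('side'); cv2.imwrite('pics/v5.png',cv2.resize(s['img'][110:260,220:380,::-1],None,fx=4,fy=4,interpolation=cv2.INTER_CUBIC))
E
```

```text
tool_pos: [523.5, -93.9, 239.2]
tool_pos: [572.4, 24.5, 239.0]
tool_pos: [571.2, 20.2, 239.0]
tool_pos: [571.2, 20.1, 239.0]
clock: 21.7
tool_pos: [571.2, 20.0, 239.1]
orientation: [[-0.43, 0.903, -0.0], [0.903, 0.43, 0.0], [0.0, -0.0, -1.0]]
ft_force: [-0.9, -0.1, -2.5]
finger_gap: 43.0
gripper_force: 41.3
```

View pics/v5.png

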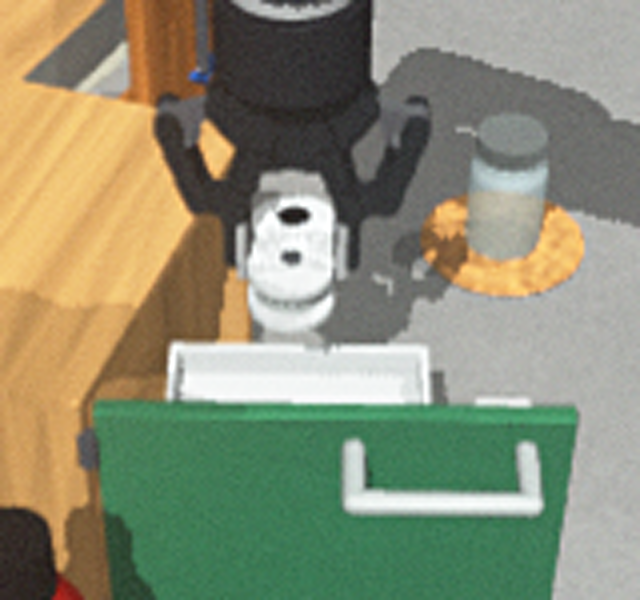

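The pulley hangs level over the tray, with its far end toward the door. I lower it.

```bash

python3 -m crank '[{"slide":[0,0,20],"rotation":[0,0,0],"gripper":30},{"slide":[0,0,25],"rotation":[0,0,0],"gripper":30},{"slide":[0,0,20],"rotation":[0,0,0],"gripper":30},{"slide":[0,0,12],"rotation":[0,0,0],"gripper":30},{"slide":[0,0,8],"rotation":[0,0,0],"gripper":30}]' |grep -v ori
python3 -m crank '[{"slide":[0,0,7],"rotation":[0,0,0],"gripper":30},{"slide":[0,0,6],"rotation":[0,0,0],"gripper":30},{"slide":[0,0,5],"rotation":[0,0,0],"gripper":30},{"slide":[0,0,2],"rotation":[0,0,0],"gripper":30},{"slide":[0,0,0],"rotation":[0,0,0],"gripper":30}]' |grep -v ori
```

```text
clock: 22.17
tool_pos: [570.4, 20.1, 152.2]
ft_force: [-0.3, 0.5, -2.1]
finger_gap: 42.8
gripper_force: 41.2
clock: 22.58
tool_pos: [571.4, 20.0, 134.3]
ft_force: [0.6, -0.2, -1.0]
finger_gap: 42.8
gripper_force: 41.2
```

```bash

python3 -m crank '[{"slide":[0,0,1],"rotation":[0,0,0],"gripper":30},{"slide":[0,0,1],"rotation":[0,0,0],"gripper":30},{"slide":[0,0,0],"rotation":[0,0,0],"gripper":30}]' |grep -v ori
python3 -m crank '[{"slide":[0,0,0],"rotation":[0,0,0],"gripper":44},{"slide":[0,0,0],"rotation":[0,0,0],"gripper":52},{"slide":[0,0,0],"rotation":[0,0,0],"gripper":60},{"slide":[0,0,0],"rotation":[0,0,0],"gripper":65},{"slide":[0,0,0],"rotation":[0,0,0],"gripper":65}]' |grep -v ori
python3 -m crank '[{"slide":[0,0,-10],"rotation":[0,0,0],"gripper":65},{"slide":[0,0,-25],"rotation":[0,0,0],"gripper":65},{"slide":[0,0,-35],"rotation":[0,0,0],"gripper":65},{"slide":[0,0,-35],"rotation":[0,0,0],"gripper":65},{"slide":[0,0,-25],"rotation":[0,0,0],"gripper":65}]' |grep -v ori
python3 - <<'E'
from h import *
s=capture('side');print(recognise('pulley_center',s)[:1]); cv2.imwrite('pics/v6.png',cv2.resize(s['img'][110:260,220:380,::-1],None,fx=4,fy=4,interpolation=cv2.INTER_CUBIC))
E
```

```text
clock: 22.83
tool_pos: [571.5, 20.0, 132.6]
ft_force: [-0.3, -0.2, -1.6]
finger_gap: 42.7
gripper_force: 41.2
clock: 23.25
tool_pos: [571.6, 20.0, 132.6]
ft_force: [0.9, 1.0, -1.0]
finger_gap: 65.1
gripper_force: 0.0
clock: 23.67
tool_pos: [572.2, 20.0, 266.9]
ft_force: [0.7, -0.5, 0.1]
finger_gap: 64.9
gripper_force: 0.0
[{'position': [580.7, 6.6, 149.4], 'confidence': 0.59}]
```

View pics/v6.png

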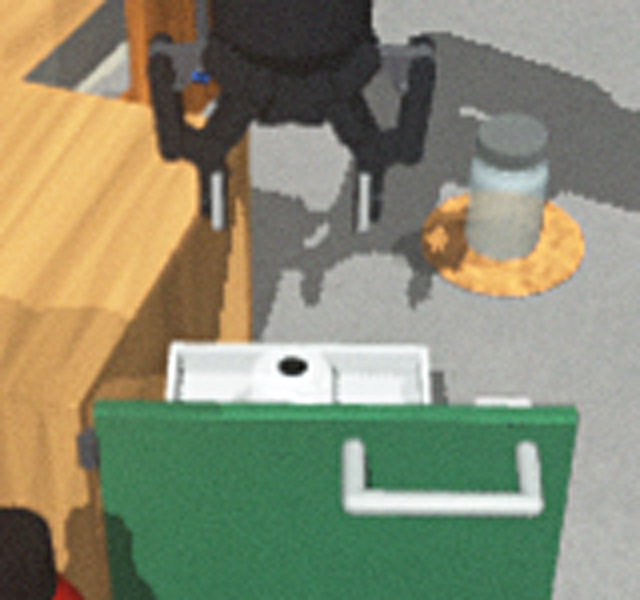

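The pulley lies flat in the tray and the door has not moved. I return to the handle.

```bash

python3 -m crank '[{"slide":[0,0,0],"rotation":[0,0,6.9],"gripper":30},{"slide":[0,0,0],"rotation":[0,0,6.9],"gripper":30},{"slide":[0,0,0],"rotation":[0,0,6.9],"gripper":30},{"slide":[0,0,0],"rotation":[0,0,6.9],"gripper":30},{"slide":[0,0,0],"rotation":[0,0,6.9],"gripper":30}]' |grep tool
python3 -m crank '[{"slide":[0,0,0],"rotation":[0,0,6.9],"gripper":30},{"slide":[0,0,0],"rotation":[0,0,6.9],"gripper":30},{"slide":[0,0,0],"rotation":[0,0,6.9],"gripper":30},{"slide":[0,0,0],"rotation":[0,0,6.9],"gripper":30},{"slide":[0,0,0],"rotation":[0,0,6.9],"gripper":30}]' |grep tool
python3 -m crank '[{"slide":[0,0,0],"rotation":[0,0,6.9],"gripper":30},{"slide":[0,0,0],"rotation":[0,0,6.9],"gripper":30},{"slide":[0,0,0],"rotation":[0,0,7.0],"gripper":30},{"slide":[-15.6,-21,0],"rotation":[0,0,0],"gripper":30},{"slide":[-15.6,-21,0],"rotation":[0,0,0],"gripper":30}]' |grep tool
python3 -m crank '[{"slide":[-15.6,-21,0],"rotation":[0,0,0],"gripper":30},{"slide":[-15.6,-21,0],"rotation":[0,0,0],"gripper":30},{"slide":[-15.6,-21,0],"rotation":[0,0,0],"gripper":30},{"slide":[0,0,0],"rotation":[0,0,0],"gripper":30},{"slide":[0,0,0],"rotation":[0,0,0],"gripper":30}]'
```

```text
tool_pos: [571.0, 20.0, 262.1]
tool_pos: [571.0, 20.1, 262.0]
tool_pos: [524.5, 44.1, 261.6]
clock: 25.43
tool_pos: [454.8, 81.1, 262.4]
orientation: [[0.9, 0.435, 0.001], [0.435, -0.9, -0.0], [0.001, 0.001, -1.0]]
ft_force: [0.9, -0.4, -0.2]
finger_gap: 29.7
gripper_force: 0.0
```

```bash

python3 -m crank '[{"slide":[0,0,20],"rotation":[0,0,0],"gripper":30},{"slide":[0,0,25],"rotation":[0,0,0],"gripper":30},{"slide":[0,0,20],"rotation":[0,0,0],"gripper":30},{"slide":[0,0,10],"rotation":[0,0,0],"gripper":30},{"slide":[0,0,5],"rotation":[0,0,0],"gripper":30}]' |grep -v ori
python3 -m crank '[{"slide":[0,0,6],"rotation":[0,0,0],"gripper":30},{"slide":[0,0,10],"rotation":[0,0,0],"gripper":30},{"slide":[0,0,7],"rotation":[0,0,0],"gripper":30},{"slide":[0,0,3],"rotation":[0,0,0],"gripper":30},{"slide":[0,0,0],"rotation":[0,0,0],"gripper":30}]' |grep -v ori
python3 -m crank '[{"slide":[0,0,0],"rotation":[0,0,0],"gripper":20},{"slide":[0,0,0],"rotation":[0,0,0],"gripper":12},{"slide":[0,0,0],"rotation":[0,0,0],"gripper":5},{"slide":[0,0,0],"rotation":[0,0,0],"gripper":0},{"slide":[0,0,0],"rotation":[0,0,0],"gripper":0}]' 50
```

```text
clock: 25.85
tool_pos: [454.9, 80.3, 180.2]
ft_force: [-0.3, 0.1, -0.1]
finger_gap: 29.8
gripper_force: 0.0
clock: 26.27
tool_pos: [455.1, 80.7, 155.6]
ft_force: [0.1, 0.1, -0.9]
finger_gap: 30.1
gripper_force: 0.0
clock: 26.68
tool_pos: [455.9, 80.7, 157.0]
orientation: [[0.901, 0.434, 0.001], [0.434, -0.901, -0.0], [0.001, 0.001, -1.0]]
ft_force: [-0.6, 0.1, 2.9]
finger_gap: 10.1
gripper_force: 48.8
```

```bash

python3 -m crank '[{"slide":[-2.1,9.5,0],"rotation":[0,0,-3],"gripper":0},{"slide":[-2.1,9.5,0],"rotation":[0,0,-3],"gripper":0},{"slide":[-2.1,9.5,0],"rotation":[0,0,-3],"gripper":0},{"slide":[-2.1,9.5,0],"rotation":[0,0,-3],"gripper":0},{"slide":[-2.1,9.5,0],"rotation":[0,0,-3],"gripper":0}]' |grep -v ori
python3 -m crank '[{"slide":[-2.1,9.5,0],"rotation":[0,0,-3],"gripper":0},{"slide":[-2.1,9.5,0],"rotation":[0,0,-3],"gripper":0},{"slide":[-2.1,9.5,0],"rotation":[0,0,-3],"gripper":0},{"slide":[-2.1,9.5,0],"rotation":[0,0,-3],"gripper":0},{"slide":[-2.1,9.5,0],"rotation":[0,0,-3],"gripper":0}]' |grep -v ori
python3 -m crank '[{"slide":[-2.1,9.5,0],"rotation":[0,0,-3],"gripper":0},{"slide":[-2.1,9.5,0],"rotation":[0,0,-3],"gripper":0},{"slide":[-2.1,9.5,0],"rotation":[0,0,-3],"gripper":0},{"slide":[-2.1,9.5,0],"rotation":[0,0,-3],"gripper":0},{"slide":[-2.1,9.5,0],"rotation":[0,0,-3],"gripper":0}]' |grep -v ori
python3 -m crank '[{"slide":[-2.1,9.5,0],"rotation":[0,0,-3],"gripper":0},{"slide":[-2.1,9.5,0],"rotation":[0,0,-3],"gripper":0},{"slide":[-2.1,9.5,0],"rotation":[0,0,-3],"gripper":0},{"slide":[-2.1,9.5,0],"rotation":[0,0,-3],"gripper":0},{"slide":[-2.1,9.5,0],"rotation":[0,0,-3],"gripper":0}]'
```

```text
clock: 27.1
tool_pos: [471.8, 34.4, 157.1]
ft_force: [-1.0, -0.3, 3.8]
finger_gap: 10.3
gripper_force: 49.1
clock: 27.52
tool_pos: [499.1, -5.9, 157.0]
ft_force: [-2.2, 0.2, 4.5]
finger_gap: 10.5
gripper_force: 49.1
clock: 27.93
tool_pos: [536.0, -37.7, 157.1]
ft_force: [-1.6, -1.0, 2.8]
finger_gap: 9.9
gripper_force: 49.1
clock: 28.35
tool_pos: [579.9, -58.8, 157.1]
orientation: [[0.072, 0.997, 0.0], [0.997, -0.072, -0.001], [-0.001, 0.001, -1.0]]
ft_force: [-1.2, -1.4, 2.7]
finger_gap: 10.3
gripper_force: 49.1
```

```bash

python3 -m crank '[{"slide":[-2.1,9.5,0],"rotation":[0,0,-3],"gripper":0},{"slide":[-2.1,9.5,0],"rotation":[0,0,-3],"gripper":0},{"slide":[-1.4,6.3,0],"rotation":[0,0,-2],"gripper":0},{"slide":[-1.4,6.3,0],"rotation":[0,0,-2],"gripper":0},{"slide":[-1.4,6.3,0],"rotation":[0,0,-2],"gripper":0}]' |grep -v ori
python3 -m crank '[{"slide":[0,1,0],"rotation":[0,0,0],"gripper":0},{"slide":[0,0.5,0],"rotation":[0,0,0],"gripper":0},{"slide":[0,0,0],"rotation":[0,0,0],"gripper":0},{"slide":[0,0,0],"rotation":[0,0,0],"gripper":0}]'
```

```text
clock: 28.77
tool_pos: [616.1, -66.8, 157.1]
ft_force: [1.3, -2.9, 0.7]
finger_gap: 9.9
gripper_force: 49.2
clock: 29.1
tool_pos: [617.4, -66.9, 157.0]
orientation: [[-0.134, 0.991, -0.004], [0.991, 0.134, -0.002], [-0.002, -0.004, -1.0]]
ft_force: [-7.3, -3.0, 6.9]
finger_gap: 10.1
gripper_force: 50.1
```

The door is at its stop (7 N reaction). I release, retreat up and look.

```bash

python3 -m crank '[{"slide":[0,0,0],"rotation":[0,0,0],"gripper":15},{"slide":[0,0,0],"rotation":[0,0,0],"gripper":25},{"slide":[0,-1,0],"rotation":[0,0,0],"gripper":30},{"slide":[0,0,0],"rotation":[0,0,0],"gripper":30},{"slide":[0,0,0],"rotation":[0,0,0],"gripper":30}]' |grep -v ori
python3 -m crank '[{"slide":[0,0,-10],"rotation":[0,0,0],"gripper":30},{"slide":[0,0,-25],"rotation":[0,0,0],"gripper":30},{"slide":[0,0,-30],"rotation":[0,0,0],"gripper":30},{"slide":[0,0,-25],"rotation":[0,0,0],"gripper":30},{"slide":[0,0,0],"rotation":[0,0,0],"gripper":30}]' |grep -v ori
python3 -m crank '[{"slide":[0,-30,0],"rotation":[0,0,0],"gripper":30},{"slide":[0,-35,0],"rotation":[0,0,0],"gripper":30},{"slide":[0,-35,0],"rotation":[0,0,0],"gripper":30},{"slide":[0,-30,0],"rotation":[0,0,0],"gripper":30},{"slide":[0,0,0],"rotation":[0,0,0],"gripper":30}]' |grep -v ori
python3 - <<'E'
from h import *
s=capture('side');t=capture('top')
b=proj(s,[[617.3-.137*0,-66,176]]);print(b)
im=np.zeros((480,800,3),np.uint8)
im[:480,:400]=cv2.resize(s['img'][120:240,235:335,::-1],None,fx=4,fy=4,interpolation=cv2.INTER_CUBIC)
im[:420,400:800]=cv2.resize(s['img'][:,:,::-1],(400,300),interpolation=cv2.INTER_AREA)[0:1].repeat(420,0)*0
im[:300,400:800]=cv2.resize(s['img'][:,:,::-1],(400,300),interpolation=cv2.INTER_AREA)
cv2.imwrite('pics/v7.png',im)
E
```

```text
clock: 29.52
tool_pos: [617.7, -65.7, 156.1]
ft_force: [0.1, -0.2, -0.2]
finger_gap: 30.5
gripper_force: 0.0
clock: 29.93
tool_pos: [620.8, -66.4, 254.8]
ft_force: [0.2, -0.6, 1.1]
finger_gap: 30.0
gripper_force: 0.0
clock: 30.35
tool_pos: [485.1, -83.4, 245.9]
ft_force: [1.0, -0.7, 0.3]
finger_gap: 29.9
gripper_force: 0.0
[[291.22788112 171.65416147]]
```

View pics/v7.png

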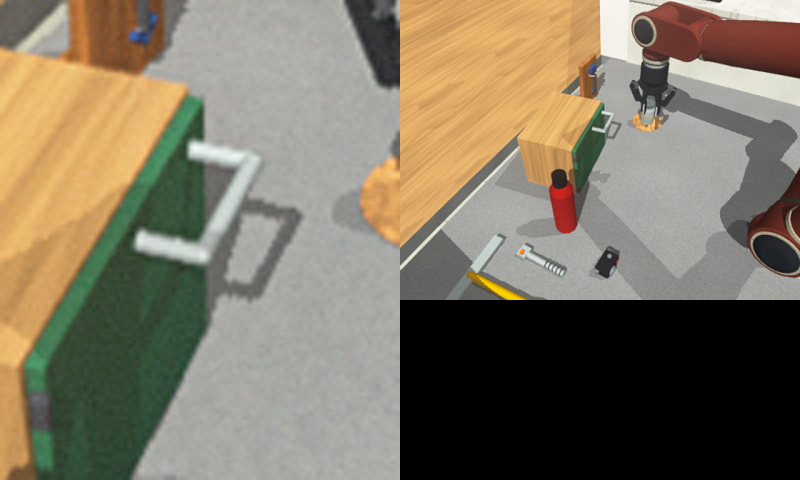

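The door and handle sit exactly where they were when shut: bar corners at (206,254) and (254,158) in the crop, matching the earlier picture. The jar, flask, headlamp and ice screw are in place, so I hand in.

```bash
python3 -c "
from bench import env
print(env.sign_off())"
```

```text
the job is handed in; nothing more can be done
None
```

The job is handed in; the sign-off returned no verdict. The jar stands upright on the mat, the pulley was laid flat in the tray before closing, the door is shut with its handle back in its original place, and the headlamp, ice screw and flask look undisturbed in the last picture.

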